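# Show which refill goes where

## Task

Show how to complete the carton of jars: with the fingertips pointing down, point from about 3 cm above at the lid of the one matching jar standing outside the carton, keeping still for two seconds, then likewise at the middle of the carton's empty place from 3 cm above its rim, then press the counter's button fully down, let it spring back and draw clear. Leave the jars, the carton and all other loose things untouched, and do not hover close over any other loose thing on the way.

Things in the scene. Friction and masses are not known exactly. Their poses are not given: they have to be found in the camera images.
- jar: The jar to point at: white round plastic jar with flat black lid, 56 mm diameter, 80 mm tall, loose and upright on the bench outside the carton, among other white containers. Origin: centre of its underside; z up.
- jar_top (a point): Centre of the top of that jar's lid, 80 mm above the bench.
- empty_mouth (a point): Centre of the carton's empty place at the level of the carton's rim, 70 mm above the bench.
- carton: Open cardboard carton fixed to the bench, 160 x 160 mm, 70 mm tall, walls, floor and dividers 4 mm, split by a cross into 2 x 2 places 74 mm wide whose centres lie 39 mm from the carton's middle along its x and y; thin bent flaps hang outside along its -x and +x sides. Three places hold a jar that stands 14 mm above the rim; one is empty. Origin: centre of its underside; z up, x and y along its sides.
- packed0: A jar exactly like the loose jar (round, 56 mm diameter, 80 mm tall with its lid), standing in one of the carton's places. Origin: centre of its underside; z up.
- packed1: A jar exactly like the loose jar (round, 56 mm diameter, 80 mm tall with its lid), standing in one of the carton's places. Origin: centre of its underside; z up.
- packed2: A jar exactly like the loose jar (round, 56 mm diameter, 80 mm tall with its lid), standing in one of the carton's places. Origin: centre of its underside; z up.
- bottle: Tall white bottle with a narrow neck and black cap, 60 mm diameter, 170 mm tall. Not the jar. Origin: centre of its underside.
- can: White block-shaped can with a carrying handle and small black cap, 55 x 85 mm, 117 mm tall. Not the jar. Origin: centre of its underside; y along its long side.
- tub: Low wide round white tub with black lid, 88 mm diameter, 43 mm tall. Not the jar. Origin: centre of its underside.
- tape: Roll of packing tape lying flat, 90 mm diameter, 50 mm tall. Bystander. Origin: centre of its underside.
- mug: White mug, 80 mm diameter, 90 mm tall. Bystander. Origin: centre of its underside.
- soapbox: Small flat paper box, 60 x 90 x 35 mm. Bystander. Origin: centre of its underside.
- counter: Grey stock counter fixed to the bench, a box 140 x 100 mm, 45 mm tall, with a dark display on its far half and the push button on its near half. Origin: centre of its underside; z up.
- button (a joint): Travel of the push button: 0 released, grows as it goes down, 0.006 m fully down (about 5 N); it springs back.
- button_top (a point): Centre of the top face of the round push button, 32 mm diameter, upward facing; it is pressed straight down.

How it is judged:
On the way, in this order (a step that is already met when the one before it is completed fails the run):
1. the fingertips stay just above the loose jar's lid (horizontal distance between the grasp point and jar_top below 0.03 m and z of the grasp point in the frame of jar_top between 0.019 and 0.075 m), for 1.5 s.
2. the fingertips stay just above the carton's empty place (horizontal distance between the grasp point and empty_mouth below 0.03 m and z of the grasp point in the frame of empty_mouth between 0.015 and 0.075 m), for 1.5 s.
3. the counter's button is pressed fully down (value of joint button above 0.0045 m), for 0.05 s.
At the end, for the whole second after the job is handed in: Jar, then empty place, each pointed at for 1.5 s (within 30 mm sideways, fingertips clear and at most about 55 mm above lid or rim); then button pressed at least 4.5 of 6 mm and released (under 1.5 mm); every loose thing upright, at rest, within 8 mm of its start (value of joint button below 0.0015 m and distance of each of jar, packed0, packed1, packed2, bottle, can, tub, tape, mug, soapbox from where it was at the start of the episode below 0.008 m and angle between each of jar, packed0, packed1, packed2, bottle, can, tub, tape, mug, soapbox's own z axis and vertical below 0.1 rad and linear speed of each of jar, packed0, packed1, packed2, bottle, can, tub, tape, mug, soapbox below 0.02 m/s); the robot touches nothing.
It fails at once if the robot touches the jar, the carton or another loose thing (contact force between any of the arm, the fingers and jar above 0.5 N or contact force between any of the arm, the fingers and packed0 above 0.5 N or contact force between any of the arm, the fingers and packed1 above 0.5 N or contact force between any of the arm, the fingers and packed2 above 0.5 N or contact force between any of the arm, the fingers and bottle above 0.5 N or contact force between any of the arm, the fingers and can above 0.5 N or contact force between any of the arm, the fingers and tub above 0.5 N or contact force between any of the arm, the fingers and tape above 0.5 N or contact force between any of the arm, the fingers and mug above 0.5 N or contact force between any of the arm, the fingers and soapbox above 0.5 N or contact force between any of the arm, the fingers and carton above 0.5 N).
It fails at once if a loose thing is moved or lifted by more than 8 mm (distance of any of jar, packed0, packed1, packed2, bottle, can, tub, tape, mug, soapbox from where it was at the start of the episode above 0.008 m).
It fails at once if the fingertips hover close (under about 5 cm) over the middle of another loose thing ((horizontal distance between the grasp point and packed0 below 0.02 m and z of the grasp point in the frame of packed0 between 0.099 and 0.15 m) or (horizontal distance between the grasp point and packed1 below 0.02 m and z of the grasp point in the frame of packed1 between 0.099 and 0.15 m) or (horizontal distance between the grasp point and packed2 below 0.02 m and z of the grasp point in the frame of packed2 between 0.099 and 0.15 m) or (horizontal distance between the grasp point and bottle below 0.02 m and z of the grasp point in the frame of bottle between 0.189 and 0.24 m) or (horizontal distance between the grasp point and can below 0.02 m and z of the grasp point in the frame of can between 0.136 and 0.187 m) or (horizontal distance between the grasp point and tub below 0.02 m and z of the grasp point in the frame of tub between 0.062 and 0.113 m) or (horizontal distance between the grasp point and tape below 0.02 m and z of the grasp point in the frame of tape between 0.069 and 0.12 m) or (horizontal distance between the grasp point and mug below 0.02 m and z of the grasp point in the frame of mug between 0.109 and 0.16 m) or (horizontal distance between the grasp point and soapbox below 0.02 m and z of the grasp point in the frame of soapbox between 0.054 and 0.105 m)).
It also fails if it takes over 58 s, if anything falls off the work surface, if the arm or the gripper's body presses on something with over 40 N, if the wrist force passes 120 N, or if a joint passes its speed limit or range.

## Robot

A 7-joint arm with a two-finger parallel gripper is mounted at the origin on the work surface. World frame = base frame: x ahead of the robot, y to its left, z up, the work surface at z = 0. Lengths are in m, angles in rad, forces in N, time in s.
With the tool pointing down it reaches from about 0.4 to 0.85 m from the base axis. Payload 10.4 kg.
Tool frame: the origin (TCP) lies between the finger pads; the fingertips stand 19 mm ahead of it and the grasp point (between the pads) is the TCP; x points along the fingers, y is the direction in which the jaws open and shut, and the axes are right-handed (so a half turn about x gives the same grasp; the last joint's range is limited). The gripper opens to 87 mm and grips with 3 to 60 N. Pads are 19 mm wide; open, the fingers measure 117 mm over their backs; the gripper's body (75 mm by 190 mm) begins 51 mm behind the grasp point.
Start: joints at [1.209, 0.332, -0.065, 1.46, 0.022, 1.35, -0.088], TCP at [0.208, -0.589, 0.242] pointing down, gripper open.
Joint ranges: [-2.6, 2.6], [-0.5, 2.12], [-1.47, 1.34], [0.16, 2.42], [-1.27, 4.41], [0.06, 2.06], [-2.6, 2.6]. Speed limits (rad/s): [2.22, 2.22, 2.79, 2.79, 3.14, 3.14, 3.14].

## Interface

Orientations are given as a unit quaternion [x, y, z, w].
In Python, from bench import r gives the robot as it stands.
- The arm moves only by the tool drive_tool, never from a script. Its argument "motion" is a list of rows, each a list of 4 numbers: the shift along the tool's x, y, z in cm, then the turn about the tool's x in units of 5 degrees (1.0 is 5 degrees). In form: [[tx, ty, tz, twist], ...]. A call has 1 to 20 rows; each row is the pose to reach, as a shift and turn from the pose commanded when the call began, along the tool's axes at that moment; what a row does not reach only later rows make up. A row lasts 1/12 s, in which the tool goes at most 41.7 mm and 7.16 degrees, less where a joint would pass 70% of its speed; a pose out of reach is approached as far as the arm can. A call with a gripper value outside its range is refused whole. "grip" is the closure in counts, from 0 (fully open) to 255 (shut), set as the call begins (left out, the last holds). The fingers move at their own pace and stop on an object; "force" is the grip in N (left out, the last holds). Time passes only in rows, so rows that repeat a pose let the fingers close. It gives the time, the measured TCP pose, the force and the opening at its end, in the units of the state.
- r.read_state(): the state, without advancing time (a new reading comes with each control period).
- r.camera(name): name is "side" or "top"; returns the picture (480x640x3 uint8, red, green, blue); there is no depth.
- r.calibration(name): a dict with "fx", "fy", "cx", "cy" (pixels), "xyz" and "orientation" of the camera in the world. Camera axes: x right, y up, looking along -z (the intrinsics and any distortion apply to the point x, -y, -z); pixel columns grow to the right and rows downward; lengths in m; the calibration is good to about 2 mm. A picture is of the moment at which its call begins. calibration takes no time and is no camera call.
- r.close_job(): hands the job in, once; it reports no verdict.
The state is a dict: "time": time; "joint_positions": joint angles; "joint_vel": joint speeds; "joint_torque": joint torques, N m; "ee_pos": TCP position; "eef_rot": TCP orientation; "ft_force": force on the tool from outside, world axes, zero at the start; "torque": the same for the moment, N m; "width": finger opening in m.
Only numpy, scipy, OpenCV 4.12 (cv2) and the standard library are available. Lean on these libraries where they do the work, as an engineer would, in place of code of your own. Each camera call takes 0.05 s, during which the arm holds its last target.

## Working session

There is one attempt and no reset: what is moved stays moved. The work goes in short steps, Python scripts to look and compute and a tool call to move; the robot and the scene stay as the last step left them, time stands still between calls to the robot, and variables do not carry over. Pictures are saved under pics/ and viewed, and the job is handed in when it is done.

Besides the shell and the picture viewer there is one more tool, called after "Call:" by a JSON object that holds its "op" and its "data". drive_tool: Moves the arm, as the interface text tells. Its arguments: {"type":"object","properties":{"motion":{"type":"array","items":{"type":"array","items":{"type":"number"}}},"grip":{"type":"number"},"force":{"type":"number"}},"required":["motion"]}

```bash
mkdir -p pics; ls
python3 - <<'E'
from bench import r
import cv2
s=r.read_state()
for k in s: print(k,s[k])
for n in("side","top"):
    cv2.imwrite(f"pics/{n}0.png",r.camera(n)[:,:,::-1]); print(n,r.calibration(n))
E
```

```text
pics
time 0.0
joint_positions [ 1.20943283  0.33287382 -0.06469563  1.46095358  0.02158154  1.34988721
 -0.08850288]
joint_vel [ 0.00048165  0.00051529 -0.00105104 -0.00163386  0.00105218 -0.00024706
  0.00179693]
joint_torque [-9.97892203e-04 -6.23255181e+01  2.37148470e-02 -3.89895952e+01
 -6.15258445e-02  3.97784798e-02  1.80192037e-04]
ee_pos [ 0.20757873 -0.589137    0.24074683]
eef_rot [-0.69688437 -0.11969676  0.69708906 -0.11870846]
ft_force [ 0.10141936  0.20303839 -0.29773285]
torque [-0.01635667  0.01718375  0.01678297]
width 0.08664771949312958
side {'fx': 448.39899827820585, 'fy': 448.39899827820585, 'cx': 317.1746795855526, 'cy': 229.85217882716765, 'xyz': array([ 0.33436827, -0.64109531,  0.74995631]), 'orientation': array([ 0.37630657, -0.08734099, -0.19080573,  0.90241791])}
top {'fx': 548.6336973117949, 'fy': 548.6336973117949, 'cx': 321.8844183296039, 'cy': 239.76330521103904, 'xyz': array([ 0.43672125, -0.02869625,  1.30278557]), 'orientation': array([-0.0510279 ,  0.03810568,  0.7091446 , -0.70218092])}
```

View pics/side0.png

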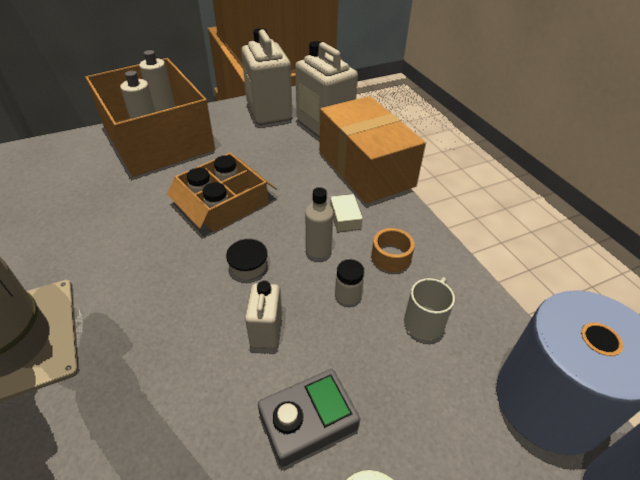

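View pics/top0.png

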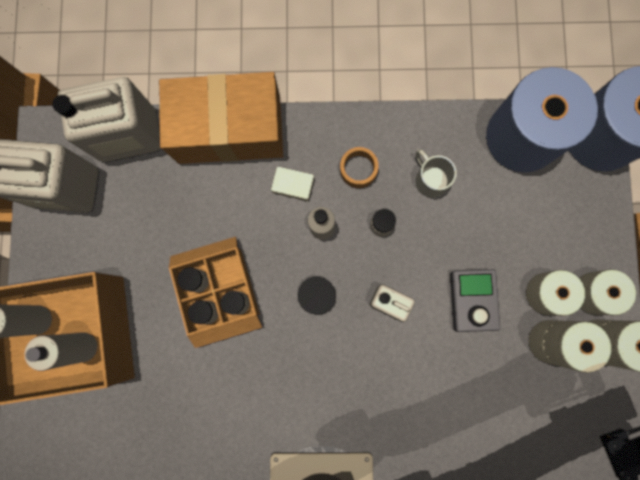

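The side view shows the loose jar at about (350,270), the carton at (220,190) with its empty place near (243,182), and the button at (288,414). In the top view these are at (383,221), (215,291) with the empty place near (228,267), and (480,316).

```bash
cat > h.py <<'E'
import numpy as np
from scipy.spatial.transform import Rotation as R
from bench import r
def ray(n,u,v):
    c=r.calibration(n); d=np.array([(u-c['cx'])/c['fx'],-(v-c['cy'])/c['fy'],-1.])
    d=R.from_quat(c['orientation']).apply(d); return np.array(c['xyz']),d/np.linalg.norm(d)
def plane(n,u,v,z):
    o,d=ray(n,u,v); return o+d*(z-o[2])/d[2]
def tri(a,b):
    o1,d1=ray("side",*a);o2,d2=ray("top",*b)
    A=np.stack([d1,-d2],1);t=np.linalg.lstsq(A,o2-o1,rcond=None)[0]
    p,q=o1+d1*t[0],o2+d2*t[1]; return (p+q)/2,np.linalg.norm(p-q)
def proj(n,p):
    c=r.calibration(n);x=R.from_quat(c['orientation']).inv().apply(np.array(p)-c['xyz'])
    return c['cx']+c['fx']*x[0]/-x[2], c['cy']-c['fy']*x[1]/-x[2]
E
python3 - <<'E'
import cv2,numpy as np
s=cv2.imread('pics/side0.png');t=cv2.imread('pics/top0.png')
def c(im,x,y,w,h,k=5):
    o=cv2.resize(im[y:y+h,x:x+w],None,fx=k,fy=k,interpolation=cv2.INTER_CUBIC)
    for i in range(0,w,10): cv2.line(o,(i*k,0),(i*k,6 if i%50 else 14),(0,0,255),1); 
    for i in range(0,h,10): cv2.line(o,(0,i*k),(6,i*k),(0,0,255),1)
    return o
cv2.imwrite('pics/cs.png',c(s,160,145,120,95,6)); cv2.imwrite('pics/ct.png',c(t,160,230,110,120,5))
cv2.imwrite('pics/jb.png',np.hstack([c(s,325,250,50,60,5),c(t,358,195,50,60,5),]))
cv2.imwrite('pics/bb.png',np.hstack([c(s,255,365,105,100,4),c(t,445,260,60,100,4)]))
E
```

```text
(no output)
```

View pics/cs.png

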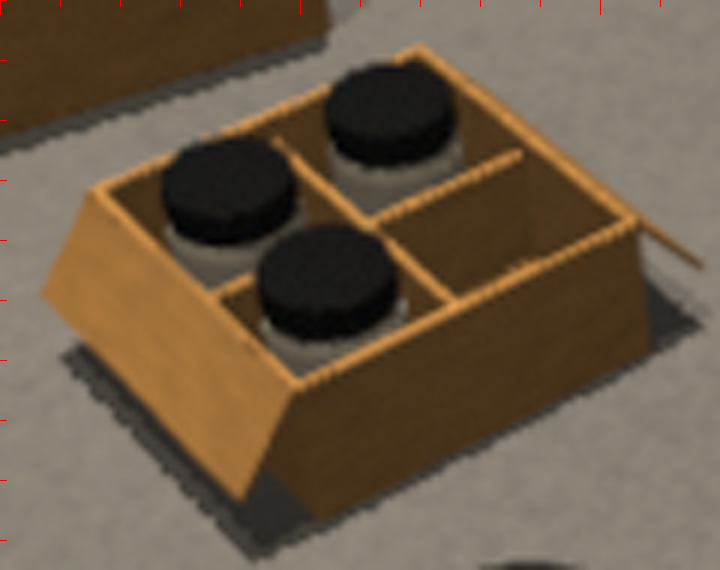

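View pics/ct.png

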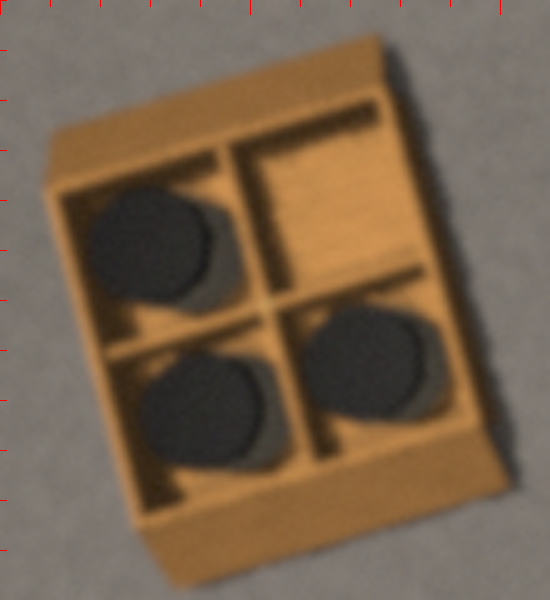

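View pics/jb.png

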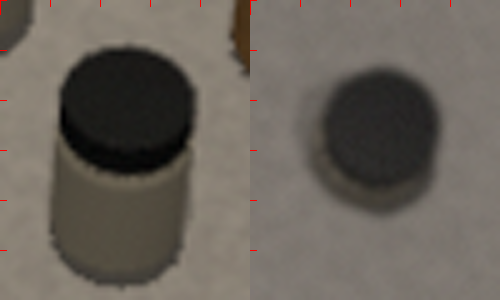

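View pics/bb.png

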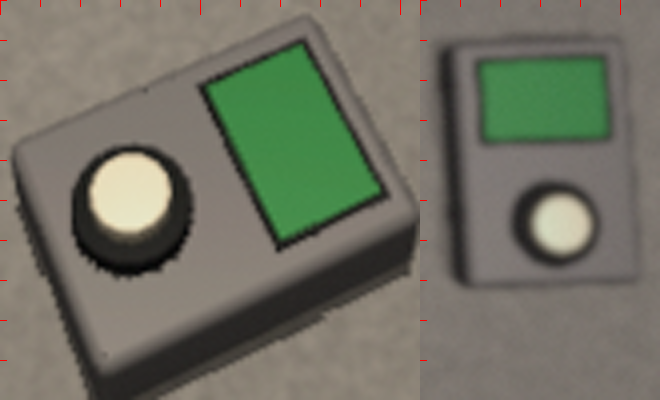

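Run:
```python
from h import *
np.set_printoptions(precision=4,suppress=True)
import cv2
s=cv2.imread('pics/side0.png');t=cv2.imread('pics/top0.png')
def blob(im,seed,rad,f):
    g=im.astype(int);m=f(g).astype(np.uint8);k=np.zeros_like(m);cv2.circle(k,seed,rad,1,-1)
    n,l,st,ce=cv2.connectedComponentsWithStats(m*k);i=1+np.argmax(st[1:,4]);return ce[i],st[i]
dark=lambda g:g.max(2)<62
white=lambda g:g.min(2)>125
print('jar top blob',blob(t,(384,220),16,dark)); print('jar side lid blob',blob(s,(350,271),18,lambda g:g.max(2)<50))
bt=blob(t,(480,316),9,white);bs=blob(s,(288,413),13,lambda g:g.min(2)>150);print('button',bt,bs)
C=lambda x,y:(160+x/6,145+y/6);T=lambda x,y:(160+x/5,230+y/5)
P={'jar':((350.5,269.6),(384.4,220.4)),'button':(tuple(bs[0]),tuple(bt[0])),
'cross':(C(370,225),T(265,303)),'c_empty':(C(635,220),T(390,90)),'c_opp':(C(97,188),T(140,522)),'c_front':(C(297,385),T(475,425)),'c_back':(C(420,48),T(48,188))}
Q={}
for k,(a,b) in P.items():
    Q[k],e=tri(a,b);print(k,Q[k],'gap',round(e,4))
print('jar plane .08',plane('side',*P['jar'][0],.08),plane('top',*P['jar'][1],.08))
print('sides',[np.linalg.norm((Q[a]-Q[b])[:2]) for a,b in(('c_empty','c_front'),('c_front','c_opp'),('c_opp','c_back'),('c_back','c_empty'))])
cen=np.mean([Q[k] for k in Q if k[:2]=='c_'],0);d=Q['c_empty']-Q['c_opp']
e=cen+d/2*39/80;print('centre',cen,'empty',e,proj('top',e),proj('side',e))
for n,u,v,z in(('bottle',321,216,.17),('mug',438,175,.09),('can',396,298,.117),('canbody',392,303,.08),('tub',317,295,.043),('tape',359,167,.05),('soap',292,183,.035)):
    print(n,plane('top',u,v,z))
for n,(x,y) in dict(p0=(150,245),p1=(200,410),p2=(362,362)).items(): print(n,plane('top',*T(x,y),.084))
st=r.read_state();print(R.from_quat(st['eef_rot']).as_matrix())
```

```text
jar top blob (array([383.6543, 220.949 ]), array([373, 209,  22,  25, 431], dtype=int32))
jar side lid blob (array([349.7172, 271.9723]), array([337, 260,  27,  25, 541], dtype=int32))
button (array([479.9262, 315.6107]), array([474, 309,  13,  14, 149], dtype=int32)) (array([287.0071, 412.7695]), array([278, 404,  19,  19, 282], dtype=int32))
jar [ 0.6362 -0.149   0.0772] gap 0.003
button [ 0.4207 -0.3572  0.0638] gap 0.0017
cross [0.4829 0.2415 0.057 ] gap 0.0035
c_empty [0.5778 0.1828 0.0727] gap 0.0034
c_opp [0.3854 0.2934 0.0689] gap 0.0027
c_front [0.4282 0.1437 0.069 ] gap 0.0052
c_back [0.5347 0.3389 0.0676] gap 0.002
jar plane .08 [ 0.6364 -0.1513  0.08  ] [ 0.6343 -0.1482  0.08  ]
sides [np.float64(0.1546481843610437), np.float64(0.1556569874540598), np.float64(0.15609643214436147), np.float64(0.16199389126751748)]
centre [0.4815 0.2397 0.0696] empty [0.5284 0.2127 0.0705] (np.float64(224.87051597982367), np.float64(269.28002983414933)) (np.float64(241.75814475792765), np.float64(180.42200972911928))
bottle [ 0.6306 -0.0072  0.17  ]
mug [ 0.7348 -0.2701  0.09  ]
can [ 0.4596 -0.1655  0.117 ]
canbody [ 0.4494 -0.1607  0.08  ]
tub [0.4694 0.006  0.043 ]
tape [ 0.7663 -0.0947  0.05  ]
soap [0.7336 0.0633 0.035 ]
p0 [0.5065 0.2878 0.084 ]
p1 [0.4333 0.264  0.084 ]
p2 [0.4538 0.1923 0.084 ]
[[-0.0004  0.3324 -0.9431]
 [ 0.0012 -0.9431 -0.3324]
 [-1.     -0.0013  0.    ]]
```

Triangulated heights agree with the text: lid 0.077, rim 0.070 and button 0.064 m. The carton sides come out at 155–162 mm. First I shut the fingers and rise.

Call:
{"op": "drive_tool", "data": {"motion": [[-1.5,0,0,0],[-3,0,0,0],[-4.5,0,0,0],[-6,0,0,0],[-6,0,0,0],[-6,0,0,0],[-6,0,0,0],[-6,0,0,0],[-6,0,0,0],[-6,0,0,0]], "grip": 255, "force": 10}}

```text
time: 0.93
ee_pos: [0.2077, -0.5893, 0.3008]
eef_rot: [-0.697, -0.12, 0.697, -0.119]
ft_force: [0.7, 0.2, -0.2]
width: 0.0283
```

Call:
{"op": "drive_tool", "data": {"motion": [[0,-0.7,-1.5,-0.3],[0,-2.1,-4.4,-0.9],[0,-3.6,-7.3,-1.5],[0,-5.2,-10.5,-2.2],[0,-6.8,-13.8,-2.9],[0,-8.4,-17,-3.6],[0,-10,-20.2,-4.3],[0,-11.6,-23.4,-5],[0,-13.2,-26.6,-5.7],[0,-14.8,-29.8,-6.4],[0,-16.4,-33,-7.1],[0,-18,-36.2,-7.8],[0,-19.6,-39.4,-8.5],[0,-21.2,-42.6,-9.2],[0,-22.8,-45.8,-9.9],[0,-24.3,-48.9,-10.5],[0,-25.6,-51.6,-11],[0,-26.6,-53.6,-11.3],[0,-27.3,-55,-11.5],[0,-27.3,-55,-11.5]]}}

```text
time: 2.6
ee_pos: [0.6372, -0.1449, 0.3009]
eef_rot: [0.553, 0.442, -0.552, 0.441]
ft_force: [1.0, 0.2, 0.3]
width: 0.0002
```

```bash
cat > st.py <<'E'
from h import *
import sys
np.set_printoptions(precision=4,suppress=True)
s=r.read_state();M=R.from_quat(s['eef_rot']).as_matrix()
print(s['time'],s['ee_pos'],s['joint_positions'],s['ft_force'],s['width']);print(M)
if len(sys.argv)>1:
    g=np.array(list(map(float,sys.argv[1:4])));print('shift cm',M.T@(g-s['ee_pos'])*100)
E
python3 st.py 0.6355 -0.149 0.128
python3 - <<'E'
from h import *
import cv2
for n in("side","top"): cv2.imwrite(f"pics/{n}1.png",r.camera(n)[:,:,::-1])
E
```

```text
2.6 [ 0.6372 -0.1449  0.3009] [ 0.5146  0.4219 -0.5146  1.2586  0.2012  1.512  -0.1957] [0.957  0.2385 0.2548] 0.00022599242253853698
[[-0.0002  0.9754 -0.2202]
 [ 0.0021 -0.2202 -0.9754]
 [-1.     -0.0007 -0.002 ]]
shift cm [17.2908 -0.0641  0.4736]
```

View pics/side1.png

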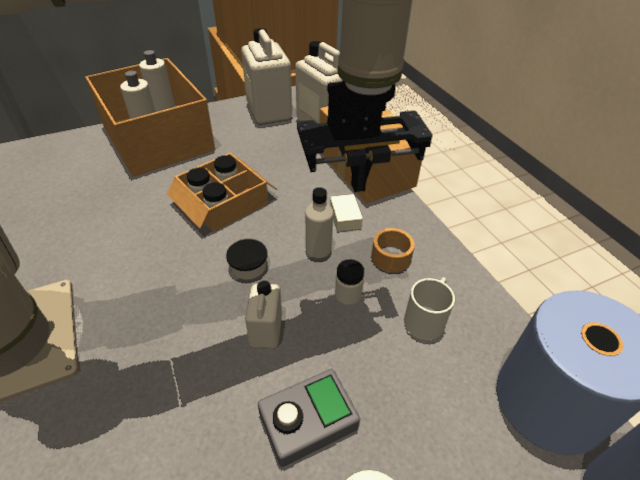

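The side view shows the closed fingertips at about (360,185), well above and in line with the jar, and nothing has moved. I'll descend and hold.

Call:
{"op": "drive_tool", "data": {"motion": [[1,0,0.2,0],[3,0,0.4,0],[5,0,0.5,0],[7,0,0.5,0],[9,0,0.5,0],[11,0,0.5,0],[13,0,0.5,0],[14.5,0,0.5,0]]}}

```text
time: 3.37
ee_pos: [0.6329, -0.1561, 0.1542]
eef_rot: [-0.554, -0.439, 0.555, -0.439]
ft_force: [0.9, 0.1, -0.7]
width: 0.0005
```

```bash
python3 st.py 0.6355 -0.149 0.128
python3 - <<'E'
from h import *
import cv2
s=r.read_state()['ee_pos']; print(proj('side',s-[0,0,.019]),proj('top',s-[0,0,.019]))
cv2.imwrite(f"pics/side2.png",r.camera("side")[:,:,::-1])
E
```

```text
3.3667 [ 0.6329 -0.1561  0.1542] [ 0.5344  0.496  -0.4945  1.4688  0.2421  1.2393 -0.2202] [ 0.8614  0.1208 -0.6852] 0.00047656247530549064
[[-0.0019  0.9734 -0.2291]
 [-0.0007 -0.2291 -0.9734]
 [-1.     -0.0017  0.0011]]
shift cm [ 2.6212  0.0958 -0.7493]
(np.float64(351.9394936909688), np.float64(252.67146896672688)) (np.float64(390.50105030335556), np.float64(216.88078814437776))
```

View pics/side2.png

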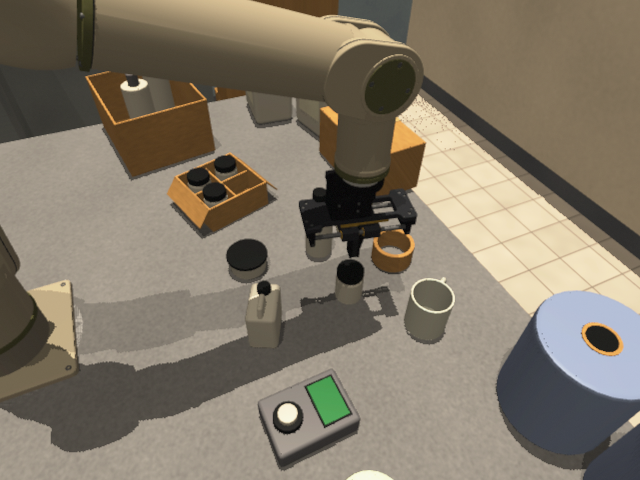

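The fingertips appear at (353,252), as projected, just above the lid at (350,270). I'll finish the descent with a small correction and hold over two seconds.

Call:
{"op": "drive_tool", "data": {"motion": [[0.7,0.1,-0.4,0],[1.6,0.1,-0.7,0],[2.4,0.1,-0.7,0],[2.6,0.1,-0.7,0],[2.6,0.1,-0.7,0],[2.6,0.1,-0.7,0],[2.6,0.1,-0.7,0],[2.6,0.1,-0.7,0],[2.6,0.1,-0.7,0],[2.6,0.1,-0.7,0],[2.6,0.1,-0.7,0],[2.6,0.1,-0.7,0],[2.6,0.1,-0.7,0],[2.6,0.1,-0.7,0],[2.6,0.1,-0.7,0],[2.6,0.1,-0.7,0],[2.6,0.1,-0.7,0],[2.6,0.1,-0.7,0],[2.6,0.1,-0.7,0],[2.6,0.1,-0.7,0]]}}

```text
time: 5.08
ee_pos: [0.6372, -0.1475, 0.1306]
eef_rot: [-0.554, -0.44, 0.554, -0.44]
ft_force: [0.5, 0.2, -1.2]
width: 0.0006
```

Call:
{"op": "drive_tool", "data": {"motion": [[0,0,0,0],[0,0,0,0],[0,0,0,0],[0,0,0,0],[0,0,0,0],[0,0,0,0],[0,0,0,0],[0,0,0,0],[0,0,0,0],[0,0,0,0],[0,0,0,0],[0,0,0,0]]}}

```text
time: 6.08
ee_pos: [0.6372, -0.1475, 0.1306]
eef_rot: [-0.554, -0.44, 0.554, -0.44]
ft_force: [0.1, -0.6, 0.0]
width: 0.0008
```

```bash
python3 st.py 0.5284 0.2127 0.3
python3 - <<'E'
from h import *
import cv2
cv2.imwrite(f"pics/side3.png",r.camera("side")[:,:,::-1])
E
```

```text
6.0833 [ 0.6372 -0.1475  0.1306] [ 0.5192  0.5201 -0.4926  1.4876  0.2552  1.1979 -0.2398] [ 0.081  -0.5623  0.0123] 0.0007575311010687479
[[ 0.0001  0.974  -0.2264]
 [-0.0001 -0.2264 -0.974 ]
 [-1.      0.0001  0.0001]]
shift cm [-16.9489 -18.7511 -32.6227]
```

View pics/side3.png

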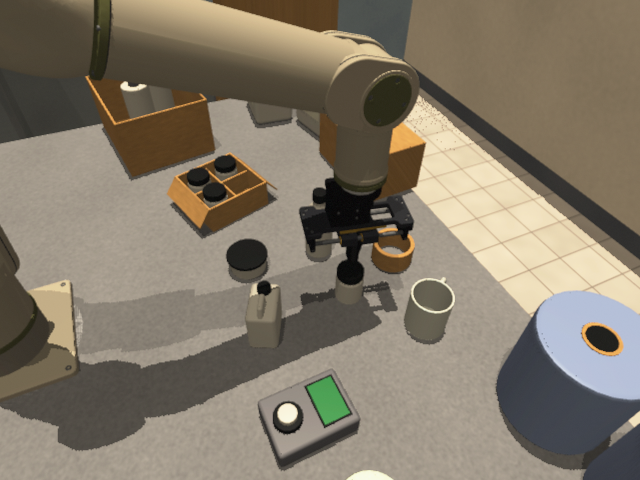

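Held for about 2.7 s at 50 mm TCP height over the lid (tips at 31 mm), and nothing moved. Next I rise and cross to the empty place at z 0.30.

Call:
{"op": "drive_tool", "data": {"motion": [[-1.5,0,0,0],[-4,0,0,0],[-7,0,0,0],[-10,0,0,0],[-13,0,0,0],[-15.5,0,0,0],[-17,0,0,0],[-17,0,0,0],[-17,0,0,0]]}}

```text
time: 6.88
ee_pos: [0.6375, -0.1474, 0.3012]
eef_rot: [0.554, 0.439, -0.553, 0.44]
ft_force: [0.6, -0.1, -0.2]
width: 0.0007
```

Call:
{"op": "drive_tool", "data": {"motion": [[0,-0.6,-1,-0.2],[0,-1.7,-3,-0.6],[0,-3.2,-5.5,-1.2],[0,-4.7,-8.2,-1.8],[0,-6.3,-11,-2.4],[0,-7.9,-13.8,-3],[0,-9.5,-16.6,-3.6],[0,-11.1,-19.4,-4.2],[0,-12.7,-22.2,-4.8],[0,-14.3,-25,-5.4],[0,-15.9,-27.7,-6],[0,-17.2,-30,-6.5],[0,-18.2,-31.7,-6.8],[0,-18.8,-32.6,-7],[0,-18.8,-32.6,-7],[0,-18.8,-32.6,-7],[0,-18.8,-32.6,-7]]}}

```text
time: 8.3
ee_pos: [0.5284, 0.2109, 0.3]
eef_rot: [0.396, 0.585, -0.397, 0.585]
ft_force: [0.4, -1.2, 0.5]
width: 0.0003
```

```bash
python3 st.py 0.5284 0.2127 0.118
python3 - <<'E'
from h import *
import cv2
cv2.imwrite(f"pics/side4.png",r.camera("side")[:,:,::-1])
E
```

```text
8.3 [0.5284 0.2109 0.3   ] [ 0.1933  0.2714 -0.7915  1.488   0.1937  1.4634 -0.2209] [ 0.3771 -1.1808  0.4734] 0.00032115145765332245
[[-0.0004  0.9287  0.3708]
 [-0.001   0.3708 -0.9287]
 [-1.     -0.0007  0.0008]]
shift cm [18.2028  0.0775 -0.1841]
```

View pics/side4.png

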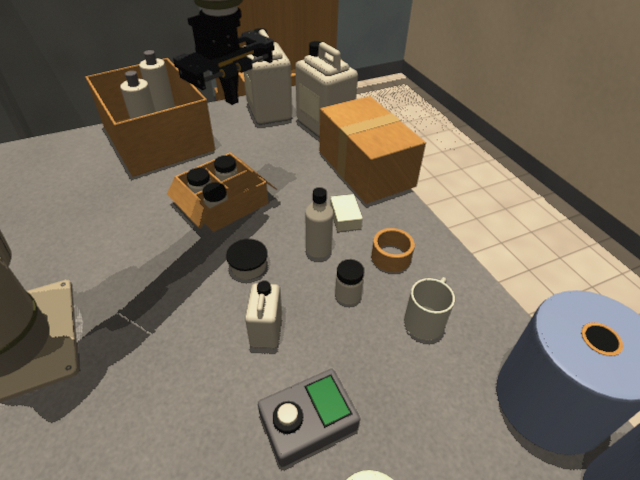

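The side view shows the closed fingers above the carton at about (232,95), scene unchanged. I'll descend over the empty place to TCP z ≈ 0.12 and hold.

Call:
{"op": "drive_tool", "data": {"motion": [[1,0,0,0],[3,0,-0.1,0],[5,0,-0.1,0],[7,0,-0.1,0],[9,0,-0.1,0],[11,0,-0.1,0],[13,0,-0.1,0],[15,0,-0.1,0],[16.5,0,-0.1,0],[17.5,0,-0.1,0],[18,0,-0.1,0],[18,0,-0.1,0],[18,0,-0.1,0],[18,0,-0.1,0],[18,0,-0.1,0],[18,0,-0.1,0]]}}

```text
time: 9.68
ee_pos: [0.5279, 0.2137, 0.1212]
eef_rot: [0.396, 0.586, -0.396, 0.586]
ft_force: [0.5, 0.7, 0.2]
width: 0.0006
```

Call:
{"op": "drive_tool", "data": {"motion": [[0,0,0,0],[0,0,0,0],[0,0,0,0],[0,0,0,0],[0,0,0,0],[0,0,0,0],[0,0,0,0],[0,0,0,0],[0,0,0,0],[0,0,0,0],[0,0,0,0],[0,0,0,0],[0,0,0,0],[0,0,0,0],[0,0,0,0],[0,0,0,0],[0,0,0,0],[0,0,0,0],[0,0,0,0],[0,0,0,0]]}}

```text
time: 11.35
ee_pos: [0.5275, 0.2135, 0.1205]
eef_rot: [0.396, 0.586, -0.396, 0.586]
ft_force: [0.9, -0.5, -0.2]
width: 0.0005
```

```bash
python3 st.py 0.5284 0.2127 0.118
python3 - <<'E'
from h import *
import cv2
cv2.imwrite(f"pics/side5.png",r.camera("side")[:,:,::-1])
E
```

```text
11.35 [0.5275 0.2135 0.1205] [ 0.1536  0.4111 -0.7522  1.7235  0.3069  1.1288 -0.3078] [ 0.8992 -0.4955 -0.1722] 0.0005004223878355529
[[-0.      0.9278  0.3732]
 [-0.0001  0.3732 -0.9278]
 [-1.     -0.      0.0001]]
shift cm [0.2512 0.053  0.1101]
```

View pics/side5.png

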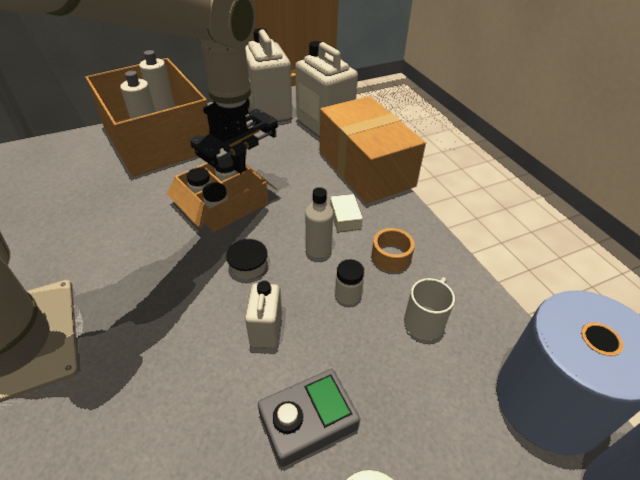

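Held for over 2 s at 50 mm TCP height over the rim, with the fingertips near (241,165) over the empty place and the jars unmoved. Next I rise and cross to the button.

Call:
{"op": "drive_tool", "data": {"motion": [[0,0,0,0],[0,0,0,0],[0,0,0,0],[-1.5,0,0,0],[-4,0,0,0],[-7,0,0,0],[-10,0,0,0],[-13,0,0,0],[-16,0,0,0],[-18,0,0,0],[-18,0,0,0],[-18,0,0,0]]}}

```text
time: 12.4
ee_pos: [0.5278, 0.2138, 0.3014]
eef_rot: [0.396, 0.585, -0.395, 0.586]
ft_force: [0.4, -0.6, 0.3]
width: 0.0005
```

```bash
python3 st.py 0.4207 -0.3572 0.3
```

```text
12.4 [0.5278 0.2138 0.3014] [ 0.1916  0.2708 -0.7953  1.4864  0.1941  1.4633 -0.2234] [ 0.4219 -0.5987  0.3379] 0.00046268255690715154
[[ 0.002   0.9277  0.3732]
 [ 0.0004  0.3732 -0.9278]
 [-1.      0.002   0.0003]]
shift cm [  0.0975 -31.2495  48.9808]
```

Call:
{"op": "drive_tool", "data": {"motion": [[0,-0.8,1.2,0.3],[0,-2,3.2,0.8],[0,-3.6,5.7,1.5],[0,-5.4,8.5,2.2],[0,-7.2,11.3,2.9],[0,-9,14.1,3.6],[0,-10.8,16.9,4.3],[0,-12.6,19.7,5],[0,-14.4,22.5,5.8],[0,-16.2,25.3,6.5],[0,-18,28.1,7.2],[0,-19.8,30.9,7.9],[0,-21.6,33.7,8.6],[0,-23.4,36.5,9.4],[0,-25.2,39.3,10.1],[0,-27,42.2,10.8],[0,-28.7,45,11.5],[0,-30.2,47.4,12.1],[0,-31.2,49,12.5],[0,-31.2,49,12.5]]}}

```text
time: 14.07
ee_pos: [0.4186, -0.3613, 0.2987]
eef_rot: [-0.643, -0.294, 0.644, -0.293]
ft_force: [-0.3, 0.0, -0.6]
width: 0.0004
```

Call:
{"op": "drive_tool", "data": {"motion": [[0,0,0,0],[0,0,0,0],[0,0,0,0]]}}

```text
time: 14.32
ee_pos: [0.4216, -0.3559, 0.3004]
eef_rot: [0.642, 0.297, -0.642, 0.296]
ft_force: [-0.6, -0.7, 0.4]
width: 0.0002
```

```bash
python3 st.py 0.4207 -0.3572 0.115
python3 - <<'E'
from h import *
import cv2
for n in("side","top"):cv2.imwrite(f"pics/{n}6.png",r.camera(n)[:,:,::-1])
E
```

```text
14.3167 [ 0.4216 -0.3559  0.3004] [ 0.8584  0.1597 -0.2709  1.5536  0.0425  1.4343 -0.1205] [-0.6129 -0.7007  0.4069] 0.00024186951106083086
[[ 0.0001  0.7613 -0.6484]
 [ 0.0004 -0.6484 -0.7613]
 [-1.     -0.0002 -0.0004]]
shift cm [18.5446  0.0159  0.1675]
```

View pics/side6.png

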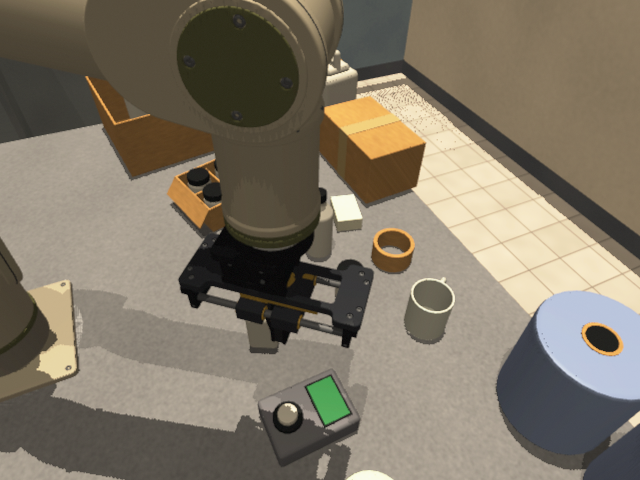

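The fingers are above the counter, tips hidden behind the gripper near (278,330); the button at (288,414) is clear. I'll go down to about 2 cm above it.

Call:
{"op": "drive_tool", "data": {"motion": [[1,0,0.1,0],[3,0,0.2,0],[5.5,0,0.2,0],[8,0,0.2,0],[10.5,0,0.2,0],[13,0,0.2,0],[15.5,0,0.2,0],[17.5,0,0.2,0],[19,0,0.2,0],[19.5,0,0.2,0],[19.5,0,0.2,0],[19.5,0,0.2,0],[19.5,0,0.2,0]]}}

```text
time: 15.5
ee_pos: [0.4202, -0.3594, 0.1067]
eef_rot: [0.643, 0.295, -0.642, 0.296]
ft_force: [-0.3, 0.0, -0.2]
width: 0.0006
```

```bash
python3 st.py 0.4207 -0.3572 0.083
python3 - <<'E'
from h import *
import cv2
p=r.read_state()['ee_pos'];print(proj('side',p-[0,0,.019]))
cv2.imwrite(f"pics/side7.png",r.camera("side")[:,:,::-1])
E
```

```text
15.5 [ 0.4202 -0.3594  0.1067] [ 0.8537  0.305  -0.2656  1.8004  0.0914  1.0461 -0.1542] [-0.2982  0.0297 -0.2419] 0.0006369479565906097
[[ 0.0015  0.7595 -0.6505]
 [-0.0013 -0.6505 -0.7595]
 [-1.      0.002  -0.    ]]
shift cm [ 2.3731 -0.1095 -0.1961]
(np.float64(286.13810657125316), np.float64(407.57057296994185))
```

View pics/side7.png

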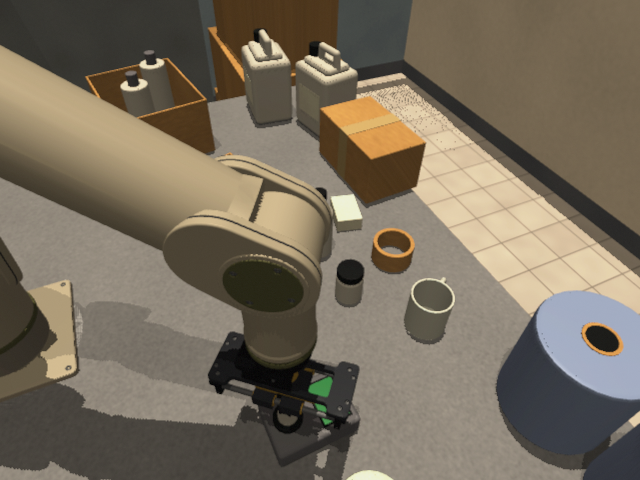

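The tips are at about (287,407), right over the button, as projected. I'll press down slowly, watching the force.

Call:
{"op": "drive_tool", "data": {"motion": [[0.5,0,-0.1,0],[1,0,-0.2,0],[1.4,0,-0.2,0],[1.7,0,-0.2,0],[2,0,-0.2,0],[2.2,0,-0.2,0],[2.4,0,-0.2,0],[2.5,0,-0.2,0],[2.6,0,-0.2,0],[2.6,0,-0.2,0],[2.6,0,-0.2,0]]}}

```text
time: 16.47
ee_pos: [0.4208, -0.3574, 0.0804]
eef_rot: [-0.642, -0.296, 0.642, -0.296]
ft_force: [-4.2, 4.5, 11.8]
width: 0.0006
```

```bash
python3 st.py 0.4207 -0.3572 0.077
```

```text
16.4667 [ 0.4208 -0.3574  0.0804] [ 0.8473  0.337  -0.2636  1.8215  0.103   0.9965 -0.1667] [-4.2402  4.5059 11.7887] 0.0006041826463029012
[[-0.0002  0.7594 -0.6507]
 [-0.     -0.6507 -0.7594]
 [-1.     -0.0001  0.0002]]
shift cm [ 0.3386 -0.0246 -0.0066]
```

Force is 11.8 N, above the 5 N for full travel. A slight further press should confirm it is on the stop.

Call:
{"op": "drive_tool", "data": {"motion": [[0.1,0,0,0],[0.2,0,0,0],[0.2,0,0,0],[0.2,0,0,0]]}}

```text
time: 16.8
ee_pos: [0.4209, -0.3575, 0.08]
eef_rot: [-0.642, -0.295, 0.643, -0.296]
ft_force: [-11.5, 9.3, 29.4]
width: 0.0006
```

It is stiff (+18 N over 0.4 mm), so it is on a stop. I'll release in small steps to see whether the spring travel shows.

Call:
{"op": "drive_tool", "data": {"motion": [[-0.2,0,0,0],[-0.4,0,0,0],[-0.4,0,0,0],[-0.4,0,0,0]]}}

```text
time: 17.13
ee_pos: [0.4211, -0.3576, 0.0818]
eef_rot: [0.642, 0.295, -0.642, 0.296]
ft_force: [-0.7, 1.1, 3.5]
width: 0.0004
```

Call:
{"op": "drive_tool", "data": {"motion": [[-0.2,0,0,0],[-0.2,0,0,0],[-0.2,0,0,0]]}}

```text
time: 17.38
ee_pos: [0.4211, -0.3576, 0.0836]
eef_rot: [0.642, 0.295, -0.642, 0.296]
ft_force: [-0.8, 0.6, 2.0]
width: 0.0008
```

Call:
{"op": "drive_tool", "data": {"motion": [[-0.2,0,0,0],[-0.2,0,0,0],[-0.2,0,0,0]]}}

```text
time: 17.63
ee_pos: [0.4211, -0.3576, 0.0856]
eef_rot: [0.642, 0.295, -0.642, 0.296]
ft_force: [0.6, 0.3, 1.2]
width: 0.0009
```

Call:
{"op": "drive_tool", "data": {"motion": [[-0.2,0,0,0],[-0.2,0,0,0],[-0.2,0,0,0]]}}

```text
time: 17.88
ee_pos: [0.4207, -0.3574, 0.0874]
eef_rot: [-0.642, -0.296, 0.643, -0.295]
ft_force: [-0.3, 0.4, 0.1]
width: 0.0004
```

The spring force decays 3.5 → 2.0 → 1.2 → 0 N over about 6 mm, so it was a full press and return. Now I draw clear.

Call:
{"op": "drive_tool", "data": {"motion": [[-0.5,0,0,0],[-2,0,0,0],[-4,0,0,0],[-7,0,0,0],[-10,0,0,0],[-13,0,0,0],[-16,0,0,0],[-18.5,0,0,0],[-20.5,0,0,0],[-21.2,0,0,0],[-21.2,0,0,0],[-21.2,0,0,0],[-21.2,0,0,0],[-21.2,0,0,0],[-21.2,0,0,0],[-21.2,0,0,0]]}}

```text
time: 19.22
ee_pos: [0.4207, -0.3573, 0.2988]
eef_rot: [-0.642, -0.296, 0.643, -0.295]
ft_force: [-0.2, 0.2, 0.5]
width: 0.0004
```

```bash
python3 st.py
python3 - <<'E'
from h import *
import cv2
a=[r.camera(n)[:,:,::-1] for n in("side","top")]
cv2.imwrite("pics/end.png",cv2.resize(np.hstack(a),(800,300)))
b=[cv2.imread(f'pics/{n}0.png') for n in("side","top")]
d=[cv2.absdiff(x,y) for x,y in zip(a,b)]
cv2.imwrite("pics/diff.png",cv2.resize(np.hstack(d),(800,300))*2)
E
```

```text
19.2167 [ 0.4207 -0.3573  0.2988] [ 0.8599  0.1613 -0.2695  1.5551  0.0431  1.4321 -0.1207] [-0.2199  0.1718  0.5297] 0.0004303501122158562
[[-0.0009  0.7594 -0.6506]
 [ 0.0007 -0.6506 -0.7594]
 [-1.     -0.0011  0.    ]]
```

View pics/end.png

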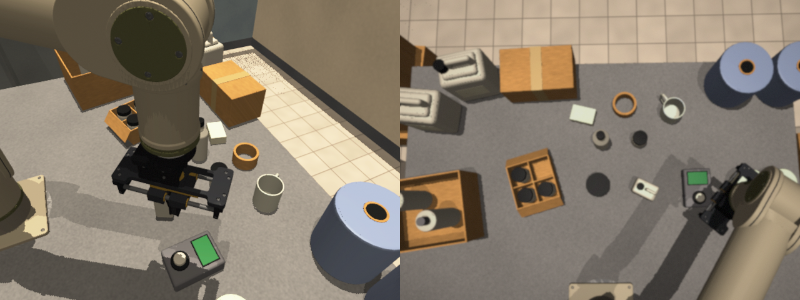

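View pics/diff.png

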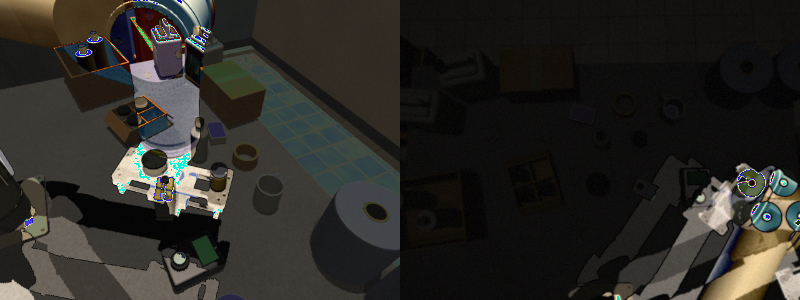

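The pictures show no edges shifted on any loose thing. There is only a lighting change plus the arm and its shadows, and the button is up again with the arm clear.

```bash
python3 -c "
from bench import r
print(r.close_job())"
```

```text
the job is handed in; nothing more can be done
None
```

The whole demonstration is done and the job is handed in, at about 19 s of the 58 s allowed. No verdict was reported.

- **Pointing at the jar:** I held the closed fingertips about 3 cm above its lid for over two seconds.
- **Pointing at the empty place:** I held about 3 cm above the carton's rim, over the middle of the empty place, for over two seconds.
- **Button:** I pressed until the force rose steeply to 29 N, which means it was on its stop. On release the spring force fell to zero over about 6 mm. I then drew up to z = 0.30 m.

**Last checks:**
- The force reading was near zero.
- The before-and-after pictures showed no shift of any loose thing, though the arm hid part of the side view.
- The triangulated heights (lid 77 mm, rim about 70 mm) agreed with the text within about 3 mm, and the two camera rays missed each other by up to 5 mm.
- One point disagreed: the carton's central cross came out at 57 mm instead of 70 mm. I did not use it.

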